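Sort two support pins into their rack rows and lock the cover over them

TASK

Two loose brass support pins, one short and one long, stand in the small pale wooden block. Put each into the empty well of its own row in the pin rack (short pin in the shallow row next to the robot, long pin in the deep row next to the metal rail) so that it sits right down in its well, then pull up the black plunger knob on the slide of the clear cover, move the slide along to the next hole so that the cover comes over the two pins, and let the lock pin go fully home in that hole. Finish while still gripping the plunger knob with the lock pin fully home, and leave the glue bottle, jar and brush alone.

Things in the scene. Friction and masses are not known exactly. Their poses are not given: they have to be found in the camera images.
- rack: Pin rack, fixed: brown wooden block 120 (x) x 160 (y) x 55 high with a metal rail on its far side. Origin on the bench under the block's centre; x across the rows to the rail, y along rows and rail, z up. Shallow row at x -30, deep row at x +30; wells at y +50 and 0 hold fixed brass pins 30 mm proud, those at y -50 are empty. Rail top 55 high, 34 wide, at x +90, 12 mm lock holes at y +50, 0, -50.
- well_short (a point): Centre of the mouth of the empty well of the shallow row, on the block's top face (x -30, y -50, z 55 mm of the rack; axes as the rack's). Well 17 mm across, 25 mm deep; takes the short pin, which then stands 30 mm proud.
- well_long (a point): Centre of the mouth of the empty well of the deep row, on the block's top face (x +30, y -50, z 55 mm of the rack). Well 17 mm across, 45 mm deep; takes the long pin, which then stands 30 mm proud.
- holder: Small pale wooden block, fixed, 60 (x) x 120 (y) x 30 high, with two wells 15 mm deep and 17 mm across at y = -30 and +30 mm; the two loose pins stand upright in them, either way round. Origin under its centre, on the bench.
- pin_short: Short loose brass pin, plain round, 14 mm thick, 55 mm long, about 65 g, upright at the start. Origin at the centre of its foot, z along it to the top. At the start its foot is 15 mm above the bench.
- pin_long: Long loose brass pin, plain round, 14 mm thick, 75 mm long, about 90 g, upright at the start. Origin at the centre of its foot, z along it to the top. At the start its foot is 15 mm above the bench.
- slide (a joint): Travel (m) of the slide, a grey block 34 x 50 mm that carries a clear cover plate, along the rail: 0 at its start hole (rack y +50; starts within 1 mm), growing towards the rack's -y, 0.050 at the next hole (rack y 0). It slides with about 2 N once the plunger is up.
- plunger (a joint): Lift (m) of the spring plunger: 0 with its 8 mm round-tipped lock pin fully home in a hole, stop at 0.022. The spring pushes down with 5 N at 0, 8 N fully up. The pin is clear of the hole above 0.012; let down between holes it rides on the rail's top.
- knob (a point): Grip point on the axis of the black plunger knob, moving with plunger and slide. Knob: round, upright, 24 mm thick and 24 mm high, with a 27 mm rim in the top 6 mm; this point is 12 mm below its top, 12 mm above its underside, 32 mm above the grey block; 112 mm above the bench at the start, at rack x +90. It does not turn.
- slide_top (a point): Centre of the slide's grey top, on the plunger axis, 80 mm above the bench. From a bracket beside it the clear cover, 132 (y) x 123 (x) x 5 mm, centred on the slide in y, reaches over both rows, underside 36 mm above the block: pins 30 mm proud pass under, a long pin in the shallow row does not. At the start its edge is 34 mm from the empty wells' centres.
- glue: Bystander: white glue bottle, 52 mm thick, 130 mm high, loose. Origin under its centre.
- jar: Bystander: glass jar with a blue lid, 60 mm thick, 85 mm high, loose. Origin under its centre.
- brush: Bystander: brush lying on the bench, about 200 mm long, loose.

How it is judged:
On the way, in this order (a step that is already met when the one before it is completed fails the run):
1. both loose pins stand in the empty wells of their own rows, right down, and are let go (horizontal distance between pin_short and well_short below 0.004 m and z of pin_short in the frame of well_short below -0.022 m and angle between each of pin_short, pin_long's own z axis and vertical below 0.2 rad and horizontal distance between pin_long and well_long below 0.004 m and z of pin_long in the frame of well_long below -0.042 m and contact force between the fingers and pin_short below 0.1 N and contact force between the fingers and pin_long below 0.1 N), for 0.2 s.
2. the plunger is pulled up clear of its hole while the slide is still at the start hole (value of joint plunger above 0.0115 m and value of joint slide below 0.006 m), for 0.05 s.
3. the slide stands at the next hole with the lock pin fully home (value of joint slide between 0.0465 and 0.0535 m and value of joint plunger below 0.002 m), for 0.2 s.
At the end, for the whole second after the job is handed in: Each pin in the empty well of its own row (foot within 4 mm of the well's axis and within 3 mm of the well's floor, tilt under 0.2 rad), not touched by the fingers; slide at 50 mm +- 3.5 mm; plunger lift under 2 mm; the fingers still grip the plunger knob with more than 3 N (all of step 1 and all of step 3 and contact force between the fingers and plunger above 3 N); the arm keeps its last pose, push and grip.
It fails at once if the glue is disturbed (moved over 25 mm) (distance of glue from where it was at the start of the episode above 0.025 m).
It fails at once if the jar is disturbed (moved over 25 mm) (distance of jar from where it was at the start of the episode above 0.025 m).
It fails at once if the brush is disturbed (moved over 25 mm) (distance of brush from where it was at the start of the episode above 0.025 m).
It also fails if it takes over 67 s, if anything falls off the work surface, if the arm or the gripper's body presses on something with over 40 N, if the wrist force passes 120 N, or if a joint passes its speed limit or range.

ROBOT

A 7-joint arm with a two-finger parallel gripper is mounted at the origin on the work surface. World frame = base frame: x ahead of the robot, y to its left, z up, the work surface at z = 0. Lengths are in m, angles in rad, forces in N, time in s.
With the tool pointing down it reaches from about 0.425 to 0.925 m from the base axis. Payload 6.8 kg.
Tool frame: the origin (TCP) lies at the very end of the fingers, on their centre line; the grasp point (between the pads) lies 19 mm behind it (arm.tcp_to_grasp is the distance from the TCP to the grasp point, in m); z points along the fingers, y is the line along which they close (so a half turn about z gives the same grasp; the last joint's range is limited). The gripper opens to 85 mm and grips with 20 to 120 N. Pads are 22 mm wide; open, the fingers measure 114 mm over their backs; the gripper's body (76 mm by 85 mm) begins 54 mm behind the grasp point. The pads swing forward as they close: fully open they stand 13 mm farther back than shut.
Start: joints at [-0.108, 0.477, 0.022, 1.555, -0.011, 1.109, -0.083], TCP at [0.675, 0, 0.231] pointing down, gripper open.
Joint ranges: [-2.96, 2.96], [-0.34, 2.1], [-1.41, 1.46], [0.24, 2.44], [-1.37, 4.51], [0.17, 1.92], [-2.96, 2.96]. Speed limits (rad/s): [2.39, 2.39, 3.14, 3.14, 3.14, 3.14, 3.14].

INTERFACE

Orientations are given as [roll, pitch, yaw] about the fixed x, y, z axes, in that order (R = Rz(yaw) Ry(pitch) Rx(roll)).
In Python, from bench import arm gives the robot as it stands.
- The arm moves only by the shell command python3 -m creep 'ROWS' [OPENING]. ROWS is JSON, a list that holds one entry, the list of rows, each a list of 6 numbers: the shift along the tool's x, y, z in m, then the turn, a rotation vector about the tool's x, y, z in rad. A call has 1 to 12 rows; each row shifts and turns the commanded pose from where the row before left it, along the tool's axes as they then stand; what a row does not reach is not made up. A row lasts 1/8 s, in which the tool goes at most 62.5 mm and 10.7 degrees, less where a joint would pass 70% of its speed; a pose out of reach is approached as far as the arm can. A call with a gripper value outside its range is refused whole. OPENING is the opening, from 0 (shut) to 1 (fully open), set as the call begins (- or left out, the last holds). The fingers move at their own pace and stop on an object; the grip force is fixed at half the most. Time passes only in rows, so rows that do not move let the fingers close. It gives the time, the measured TCP pose, the force, the opening and the grip force at its end, in the units of the state.
- arm.sense(): the state, without advancing time (a new reading comes with each control period).
- arm.read_camera(name): name is "scene" or "side" or "wrist"; returns a dict with "frame" (420x560x3 uint8, red, green, blue), "camera_matrix" (3x3 intrinsics, pixels), "dist" ([k1, k2, p1, p2, k3] as OpenCV has them; the pictures are not rectified), "R" (3x3) and "t" (3): a world point X has camera coordinates R X + t; the wrist camera has in their place "hand_eye" (4x4, takes a point from camera to tool coordinates, whose origin is the TCP and whose axes are the flange's). Camera axes: x right, y down, z forward; pixel columns grow to the right and rows downward; lengths in m; the calibration is good to about 2 mm. A picture is of the moment at which its call begins: read the wrist's pose just before it. There is no depth.
- arm.hand_in(): hands the job in; it is judged then, once.
Trained networks look in the newest picture that a camera, given by its name, has taken for a name from the list of things; names that differ only in an ending like _2 or _b are one class to them, and where a whole thing is asked for, a point or a joint stands for the part that bears it (a point fixed in the world has none). Each returns a list of dicts, best first, with "score" (0 to 1); they miss things now and then, are a little off and sometimes report something else, mostly with a low value. They report only what shows in the picture. A call takes as long as a camera call.
- arm.regions_of(camera, query): "pixels" (420x560 bool, what is visible of it) and "xy" ([column, row] in pixels, amid what is visible of it).
- arm.tip_of(camera, query): "xy" ([column, row] in pixels: a listed point, or the origin of a listed thing).
The state is a dict: "clock": time; "joints": joint angles; "joint_velocities": joint speeds; "effort": joint torques, N m; "tcp_pos": TCP position; "tcp_rot": TCP orientation; "force": force on the tool from outside, world axes, zero at the start; "wrist_torque": the same for the moment, N m; "gripper_width": finger opening in m; "finger_force": force on a finger pad.
Only numpy, scipy, OpenCV 4.12 (cv2) and the standard library are available. Lean on these libraries where they do the work, as an engineer would, in place of code of your own. Each camera call takes 0.05 s, during which the arm holds its last target. There are 200 camera calls.

## Working session

There is one attempt and no reset: what is moved stays moved. The work goes in short steps, Python scripts to look and compute and a shell command to move; the robot and the scene stay as the last step left them, time stands still between calls to the robot, and variables do not carry over. Pictures are saved under pics/ and viewed, at most 10 in all, crops included, and the job is handed in when it is done.

```bash
mkdir -p pics; ls; python3 - <<'E'
from bench import arm
import cv2
s=arm.sense(); print(s['clock'],s['tcp_pos'],s['tcp_rot'],s['gripper_width'],s['force'])
for c in ['scene','side']:
    d=arm.read_camera(c); cv2.imwrite(f'pics/{c}0.png',d['frame'][:,:,::-1])
    print(c,d['camera_matrix'].tolist(),d['dist'],d['R'].tolist(),d['t'].tolist())
    for q in ['rack','well_short','well_long','holder','pin_short','pin_long','knob','slide_top','glue','jar','brush']:
        print(q,[(r['xy'],round(r['score'],2)) for r in arm.tip_of(c,q)][:3])
E
```

```text
pics
0.0 [6.74393740e-01 2.91516489e-06 2.30310393e-01] [-3.13974362e+00  1.14407950e-04  1.57085773e+00] 0.08561371193284158 [ 0.58569241  1.24077165 -0.17760904]
scene [[405.81420356945875, 0.0, 279.02649173460304], [0.0, 405.81420356945875, 211.33165545040367], [0.0, 0.0, 1.0]] [-0.03226215  0.          0.          0.          0.        ] [[0.7246374494740018, 0.6891284441358764, -0.001598218595746006], [0.5263841870199855, -0.5550012424159295, -0.6441221224054358], [-0.44476988935304784, 0.46591373493345367, -0.7649210005779923]] [-0.41073966680799534, -0.27344645564399894, 1.5557870340474607]
rack [([235.8, 243.2], 0.86)]
well_short [([214.2, 232.5], 0.73)]
well_long [([220.0, 249.3], 0.74)]
holder []
pin_short []
pin_long []
knob [([260.0, 239.5], 0.58)]
slide_top [([263.7, 245.1], 0.55)]
glue [([356.7, 217.6], 0.69)]
jar [([381.2, 178.3], 0.9)]
brush [([149.2, 295.7], 0.57)]
side [[421.6823915262718, 0.0, 275.77126936846554], [0.0, 421.6823915262718, 207.44402676687628], [0.0, 0.0, 1.0]] [0.00826133 0.         0.         0.         0.        ] [[-0.9959428250748256, -0.0899865860870499, -0.0005509141251421302], [-0.06655652105120274, 0.740719078739004, -0.6685098921464082], [0.060564995562916765, -0.6657609636471932, -0.7437030459773745]] [0.591472196679571, 0.12437588284814213, 0.9872230176976022]
rack [([301.8, 193.6], 0.81)]
well_short [([317.1, 171.3], 0.67)]
well_long [([297.5, 162.2], 0.68), ([314.3, 125.5], 0.59)]
holder [([315.7, 342.1], 0.77)]
pin_short [([321.3, 351.5], 0.42)]
pin_long [([317.1, 328.5], 0.46)]
knob [([262.6, 166.7], 0.43), ([316.0, 351.9], 0.28)]
slide_top [([264.2, 176.3], 0.72)]
glue [([195.6, 293.2], 0.87), ([315.8, 326.5], 0.7)]
jar [([208.7, 405.3], 0.97)]
brush [([316.3, 127.2], 0.69)]
```

View pics/scene0.png

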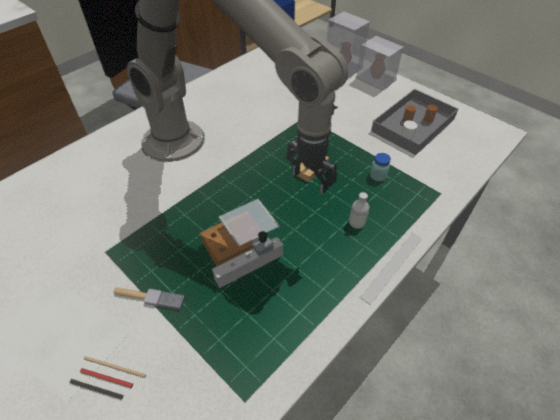

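View pics/side0.png

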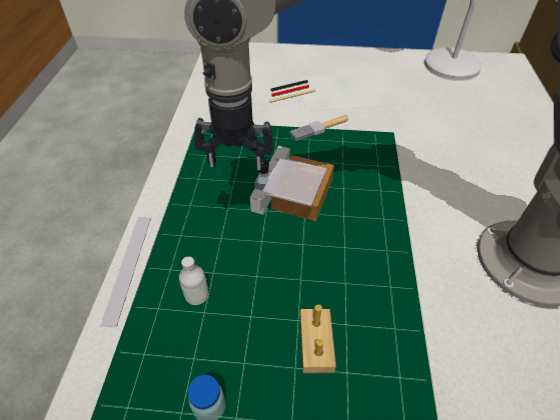

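Scene and side views: the rack's empty wells are at side (317,171) and (297,162), with the knob at (263,167). The holder is at side (316,342), with the long pin's top at (318,308) and the short pin's top at (319,343). The glue and jar are left of the holder, and the brush lies beyond the rack.

```bash
cat > h.py <<'E'
from bench import arm
import cv2, numpy as np
from scipy.spatial.transform import Rotation as Ro
def pose(s): return Ro.from_euler('xyz',s['tcp_rot']).as_matrix(), np.array(s['tcp_pos'])
def cam(name):
    s=arm.sense(); d=arm.read_camera(name)
    if name=='wrist':
        R,p=pose(s); H=np.array(d['hand_eye']); Rc=R@H[:3,:3]; c=R@H[:3,3]+p
    else: Rc=np.array(d['R']).T; c=-Rc@np.array(d['t'])
    return dict(K=np.array(d['camera_matrix']),D=np.array(d['dist']),Rc=Rc,c=c,im=d['frame'][:,:,::-1].copy())
def at_z(C,xy,z):
    u=cv2.undistortPoints(np.array([[xy]],float),C['K'],C['D'])[0,0]
    r=C['Rc']@np.array([u[0],u[1],1]); return C['c']+r*(z-C['c'][2])/r[2]
def proj(C,X):
    r=C['Rc'].T; return cv2.projectPoints(np.array([X],float),cv2.Rodrigues(r)[0],-r@C['c'],C['K'],C['D'])[0][0,0]
E
python3 - <<'E'
from h import *
Z=dict(rack=0,well_short=.055,well_long=.055,holder=0,pin_short=.015,pin_long=.015,knob=.112,slide_top=.08,glue=0,jar=0)
for c in ['scene','side']:
    C=cam(c)
    for q,z in Z.items():
        for r in arm.tip_of(c,q)[:1]: print(c,q,at_z(C,r['xy'],z).round(4),round(r['score'],2))
    if c=='side':
        for q,xy,z in [('longtop',(318,307),.09),('shorttop',(319,342),.07)]: print(q,at_z(C,xy,z).round(4))
E
```

```text
scene rack [ 0.5342 -0.1573  0.    ] 0.65
scene well_short [ 0.4992 -0.2092  0.055 ] 0.79
scene well_long [ 0.558  -0.2242  0.055 ] 0.66
scene holder [0.4953 0.248  0.    ] 0.64
scene slide_top [ 0.6379 -0.1363  0.08  ] 0.75
scene glue [0.7514 0.1636 0.    ] 0.66
scene jar [0.6876 0.3759 0.    ] 0.81
side rack [ 0.5395 -0.157   0.    ] 0.64
side well_short [ 0.494  -0.2109  0.055 ] 0.93
side well_long [ 0.5645 -0.2287  0.055 ] 0.89
side holder [0.489  0.2459 0.    ] 0.79
side pin_short [0.4888 0.2745 0.015 ] 0.57
side pin_long [0.4884 0.2135 0.015 ] 0.43
side knob [ 0.6391 -0.1366  0.112 ] 0.48
side slide_top [ 0.6336 -0.1422  0.08  ] 0.96
side glue [0.7548 0.157  0.    ] 0.82
side jar [0.6795 0.3861 0.    ] 0.82
longtop [0.4933 0.2148 0.09  ]
shorttop [0.4886 0.2755 0.07  ]
```

```bash
python3 -m creep '[[[0.049,-0.036,0,0,0,0],[0.049,-0.036,0,0,0,0],[0.049,-0.036,0,0,0,0],[0.049,-0.036,0,0,0,0],[0.049,-0.036,0,0,0,0],[0,0,0,0,0,0]]]' 0.6; python3 - <<'E'
from h import *
print(np.array(arm.read_camera('wrist')['hand_eye']).round(3).tolist())
C=cam('wrist'); cv2.imwrite('pics/w1.png',C['im'])
s=arm.sense(); print(s['clock'],s['tcp_pos'],s['tcp_rot'],s['gripper_width'])
for q,z in dict(holder=0,pin_short=.015,pin_long=.015).items():
    for r in arm.tip_of('wrist',q)[:2]: print(q,r['xy'],at_z(C,r['xy'],z).round(4),round(r['score'],2))
    for r in arm.regions_of('wrist',q)[:2]: 
        m=r['pixels']; ys,xs=np.nonzero(m); print(' reg',r['xy'],round(r['score'],2),xs.min(),xs.max(),ys.min(),ys.max())
E
```

```text
clock: 3.05
tcp_pos: [0.4916, 0.2504, 0.2317]
tcp_rot: [-3.141, -0.002, 1.58]
force: [0.9, -0.9, 0.1]
gripper_width: 0.0512
finger_force: 0.0
[[0.0, -0.966, -0.258, 0.066], [1.0, 0.001, -0.001, 0.001], [0.001, -0.258, 0.966, -0.142], [0.0, 0.0, 0.0, 1.0]]
3.15 [0.4950152  0.24520501 0.23155254] [3.14096262e+00 1.42381392e-04 1.57217577e+00] 0.051289985244050124
holder [281.0, 185.2] [0.495  0.2437 0.    ] 0.87
 reg [277.8, 184.5] 0.77 245 308 130 241
 reg [274.6, 163.6] 0.73 268 281 154 172
pin_short [274.1, 161.7] [0.487  0.2732 0.015 ] 0.58
 reg [275.1, 162.4] 0.8 269 280 155 172
pin_long [281.2, 210.6] [0.4953 0.2163 0.015 ] 0.86
 reg [281.1, 222.5] 0.66 274 287 207 238
```

View pics/w1.png

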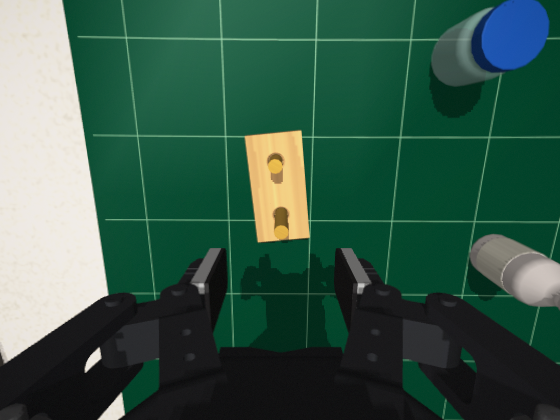

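Wrist view: the long pin has its foot at (281,210) and top face at (281,233). The short pin's top is at about (275,167). The holder is turned slightly, and the jar and glue are well to the right.

```bash
python3 - <<'E'
from h import *
C=cam('wrist')
print(C['c'])
print('long',at_z(C,(281.2,233),.09),'short',at_z(C,(275.2,166.8),.07))
for a in [(246,136),(301,130),(309,237),(258,242)]: print(at_z(C,a,.03).round(4))
for X in [(.495,.214,.09),(.495,.214,.03),(.488,.274,.07)]: print(proj(C,X))
cv2.imwrite('pics/w1c.png',cv2.resize(C['im'][120:250,230:330],None,fx=5,fy=5)[:600])
E
```

```text
[0.49658664 0.30982239 0.37292116]
long [0.49698392 0.2111851  0.09      ] short [0.49136637 0.27097668 0.07      ]
[0.4601 0.2983 0.03  ]
[0.518  0.3043 0.03  ]
[0.5289 0.1854 0.03  ]
[0.4703 0.1794 0.03  ]
[279.08690988 230.16884334]
[279.33296293 212.99886544]
[271.64455652 163.62487575]
```

View pics/w1c.png

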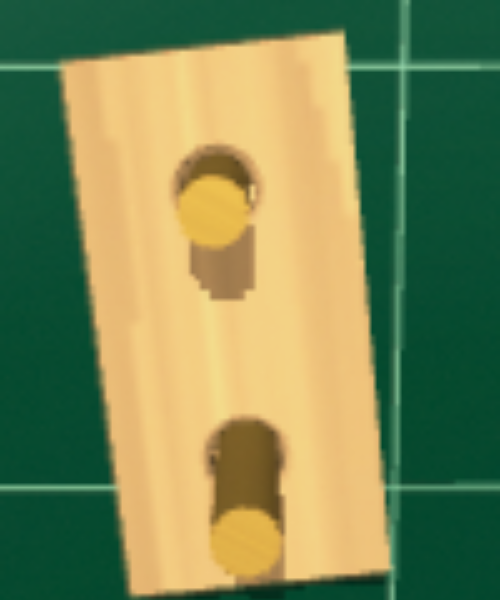

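```bash
python3 -m creep '[[[-0.031,0,0.04,0,0,0],[0,0,0.04,0,0,0],[0,0,0.04,0,0,0],[0,0,0.03,0,0,0],[0,0,0.0155,0,0,0],[0,0,0,0,0,0],[0,0,0,0,0,0]]]' && python3 -m creep '[[[0,0,0,0,0,0],[0,0,0,0,0,0],[0,0,0,0,0,0],[0,0,0,0,0,0],[0,0,0,0,0,0]]]' 0
```

```text
clock: 4.38
tcp_pos: [0.4959, 0.2144, 0.0669]
tcp_rot: [3.14, -0.001, 1.571]
force: [0.1, -0.9, 0.6]
gripper_width: 0.0513
finger_force: 0.0
clock: 5.0
tcp_pos: [0.4954, 0.2143, 0.0667]
tcp_rot: [3.141, -0.001, 1.571]
force: [-2.2, 0.5, 6.0]
gripper_width: 0.0122
finger_force: 58.5
```

```bash
python3 -m creep '[[[0,0,-0.04,0,0,0],[0,0,-0.05,0,0,0],[0,0,-0.045,0,0,0],[-0.06,0.0044,0,0,0,0],[-0.06,0.0044,0,0,0,0],[-0.06,0.0044,0,0,0,0],[-0.06,0.0044,0,0,0,0],[-0.06,0.0044,0,0,0,0],[-0.06,0.0044,0,0,0,0],[-0.06,0.0044,0,0,0,0],[-0.06,0.0044,0,0,0,0]]]' && python3 -m creep '[[[0,0,0,0,0,0.131],[0,0,0,0,0,0.131],[0,0,0,0,0,0],[0,0,0,0,0,0]]]'; python3 - <<'E'
from h import *
C=cam('wrist'); cv2.imwrite('pics/w2.png',C['im'])
s=arm.sense(); print(s['clock'],s['tcp_pos'],s['tcp_rot'],s['gripper_width'])
for q,z in dict(well_short=.055,well_long=.055,rack=0,slide_top=.08,knob=.112,pin_long=.149).items():
    for r in arm.tip_of('wrist',q)[:2]: print(q,r['xy'],at_z(C,r['xy'],z).round(4),round(r['score'],2))
E
```

```text
clock: 6.38
tcp_pos: [0.5301, -0.2677, 0.2009]
tcp_rot: [3.141, -0.0, 1.571]
force: [1.9, 0.3, -0.6]
gripper_width: 0.0117
finger_force: 58.9
clock: 6.88
tcp_pos: [0.5302, -0.2657, 0.2008]
tcp_rot: [-3.141, -0.0, 1.312]
force: [0.4, 0.1, -0.5]
gripper_width: 0.0121
finger_force: 58.9
6.925 [ 0.53019243 -0.26569581  0.20081723] [-3.14155866e+00 -1.16063004e-04  1.31128342e+00] 0.011872565814317238
well_short [228.7, 145.8] [ 0.4983 -0.2077  0.055 ] 0.89
well_long [299.1, 150.6] [ 0.5578 -0.2277  0.055 ] 0.63
well_long [384.4, 9.5] [ 0.6497 -0.1382  0.055 ] 0.15
rack [264.5, 92.9] [ 0.5397 -0.1678  0.    ] 0.8
slide_top [381.9, 8.8] [ 0.6392 -0.1428  0.08  ] 0.67
slide_top [226.6, 146.9] [ 0.5007 -0.2076  0.08  ] 0.66
pin_long [282.0, 229.6] [ 0.5318 -0.2651  0.149 ] 0.65
```

View pics/w2.png

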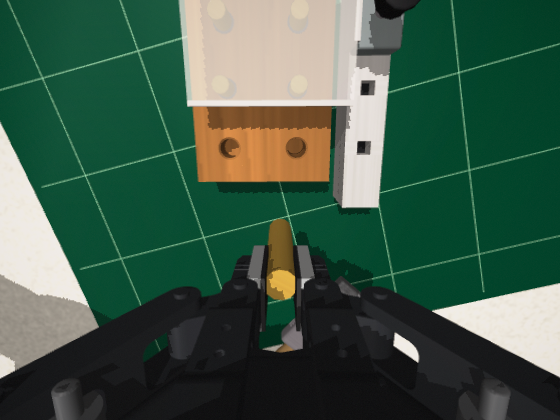

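Wrist view: the long pin is held upright, with its foot at about (282,230). The wells show at (230,147) and (296,147), and the block's front edge is horizontal at row 181, so the tool yaw matches the rack. I'll zoom in for exact centres.

```bash
python3 - <<'E'
import cv2,numpy as np
im=cv2.imread('pics/w2.png')
cv2.imwrite('pics/w2c.png',cv2.resize(im[125:305,200:340],None,fx=4,fy=4,interpolation=cv2.INTER_CUBIC)[:600])
E
```

```text
(no output)
```

View pics/w2c.png

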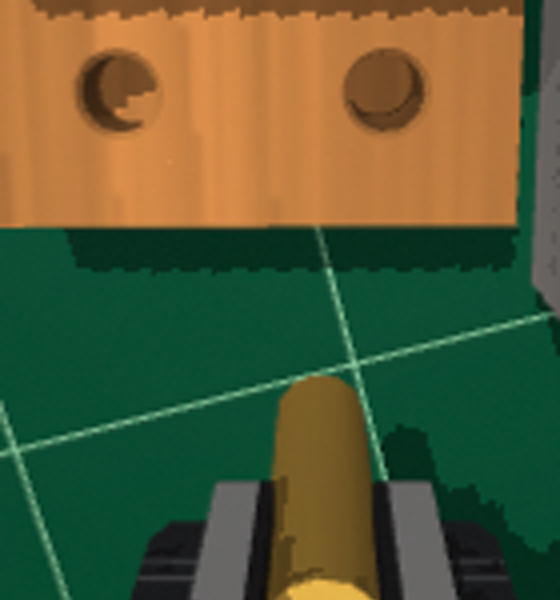

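The zoom puts the well mouth centres at (229.5,147.5) for short and (296.3,147.5) for long. The near rim of the pin's foot is at (280.3,218.8).

```bash
cat >> h.py <<'E'
def well(C,xy,R,p,z=.055): return R.T@(at_z(C,xy,z)-p)
E
python3 - <<'E'
from h import *
C=cam('wrist'); R,p=pose(arm.sense())
w=[well(C,a,R,p) for a in [(229.5,147.5),(296.3,147.5)]]
f=well(C,(280.3,218.8),R,p,p[2]-.0517)-[.007,0,0]
print('wells tool',np.round(w,4),'foot tool',f.round(4)); print('d',np.linalg.norm(w[0]-w[1]))
print('world',(R@w[0]+p).round(4),(R@w[1]+p).round(4))
e=[well(C,a,R,p) for a in [(199,181.5),(329,181.5)]]; print('edge',np.round(e,4))
print('long shift',(w[1]-f).round(4),'short shift',(w[0]-f).round(4))
E
```

```text
wells tool [[ 0.0464 -0.045   0.1459]
 [ 0.0464  0.0145  0.1459]] foot tool [0.0012 0.0003 0.0517]
d 0.05954810071114609
world [ 0.4987 -0.2095  0.055 ] [ 0.5562 -0.2249  0.055 ]
edge [[ 0.0157 -0.0742  0.1458]
 [ 0.0158  0.0449  0.1459]]
long shift [0.0452 0.0142 0.0942] short shift [ 0.0451 -0.0454  0.0942]
```

```bash
python3 -m creep '[[[0.045,0.0145,0,0,0,0],[0,0,0.04,0,0,0],[0,0,0.035,0,0,0],[0,0,0.015,0,0,0],[0,0,0,0,0,0],[0,0,0,0,0,0]]]' && python3 -m creep '[[[0,0,0.004,0,0,0],[0,0,0.004,0,0,0],[0,0,0.002,0,0,0],[0,0,0,0,0,0]]]'
```

```text
clock: 8.02
tcp_pos: [0.5568, -0.2268, 0.1122]
tcp_rot: [3.139, 0.0, 1.308]
force: [-0.8, -0.3, -1.2]
gripper_width: 0.0115
finger_force: 59.0
clock: 8.52
tcp_pos: [0.5557, -0.2263, 0.1006]
tcp_rot: [-3.141, -0.0, 1.309]
force: [0.1, 0.2, -0.6]
gripper_width: 0.0117
finger_force: 59.0
```

```bash
python3 -m creep '[[[0,0,0.01,0,0,0],[0,0,0.012,0,0,0],[0,0,0.01,0,0,0],[0,0,0.004,0,0,0],[0,0,0.001,0,0,0],[0,0,0,0,0,0],[0,0,0,0,0,0]]]'
```

```text
clock: 9.4
tcp_pos: [0.5561, -0.2264, 0.0642]
tcp_rot: [3.141, -0.0, 1.309]
force: [0.1, 0.1, -0.7]
gripper_width: 0.0117
finger_force: 59.0
```

```bash
python3 -m creep '[[[0,0,0,0,0,0],[0,0,0,0,0,0],[0,0,0,0,0,0],[0,0,-0.02,0,0,0],[0,0,-0.05,0,0,0],[0,0,-0.06,0,0,0],[0,0,-0.006,0,0,0],[0,0,0,0,0,0]]]' 0.4; python3 - <<'E'
from h import *
C=cam('wrist'); s=arm.sense(); R,p=pose(s)
cv2.imwrite('pics/w3.png',C['im'])
for r in arm.tip_of('wrist','pin_long')[:3]: print(r['xy'],r['score'],at_z(C,r['xy'],.01).round(4))
for r in arm.regions_of('wrist','pin_long')[:3]:
    ys,xs=np.nonzero(r['pixels']); print(r['xy'],r['score'],xs.min(),xs.max(),ys.min(),ys.max())
print('expect top',proj(C,(.5561,-.2264,.085)),'if up',proj(C,(.5561,-.2264,.1)))
d=R.T@(np.array([.4895,.274,.2])-p); print(p,s['gripper_width'],d)
E
```

```text
clock: 10.4
tcp_pos: [0.556, -0.2262, 0.2001]
tcp_rot: [3.141, -0.0, 1.309]
force: [-0.3, 0.5, -0.9]
gripper_width: 0.0341
finger_force: 0.0
[282.3, 186.1] 0.82 [ 0.5592 -0.2239  0.01  ]
[358.1, 77.5] 0.63 [ 0.6577 -0.1396  0.01  ]
[280.9, 197.8] 0.75 273 287 188 211
expect top [280.05599962 206.67515451] if up [280.04580934 211.4061756 ]
[ 0.55528328 -0.22595627  0.19891445] 0.03443978901251916 [ 0.4658774  -0.19298335 -0.00075426]
```

View pics/w3.png

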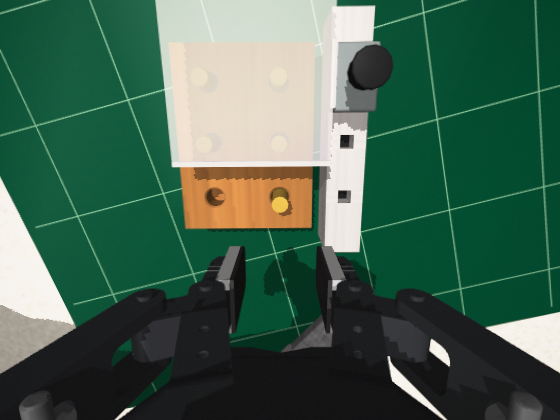

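The long pin is down in the deep well, with its top at (280,205) where I expected it. The short well is at (215,197) and the knob at (371,67). Next, the short pin.

```bash
python3 -m creep '[[[0.0518,-0.02145,0,0,0,0],[0.0518,-0.02145,0,0,0,0],[0.0518,-0.02145,0,0,0,0],[0.0518,-0.02145,0,0,0,0],[0.0518,-0.02145,0,0,0,0],[0.0518,-0.02145,0,0,0,0],[0.0518,-0.02145,0,0,0,0],[0.0518,-0.02145,0,0,0,0],[0.0518,-0.02145,0,0,0,0],[0,0,0,0,0,0],[0,0,0,0,0,0]]]' && python3 - <<'E'
from h import *
C=cam('wrist'); R,p=pose(arm.sense()); print(p)
for r in arm.regions_of('wrist','pin_short')[:2]:
    ys,xs=np.nonzero(r['pixels']); print(r['xy'],r['score'],xs.min(),xs.max(),ys.min(),ys.max())
    t=((xs.min()+xs.max())/2,ys.max()-6); print(at_z(C,t,.07), well(C,t,R,p,.07))
for r in arm.tip_of('wrist','pin_short')[:2]: print(r['xy'],r['score'],at_z(C,r['xy'],.015))
E
```

```text
clock: 11.92
tcp_pos: [0.4897, 0.2731, 0.1985]
tcp_rot: [-3.14, 0.002, 1.309]
force: [0.9, -1.1, 1.0]
gripper_width: 0.0343
finger_force: 0.0
[0.4901285  0.27228399 0.19875659]
[277.3, 198.1] 0.71 271 286 183 208
[0.48835867 0.2737775  0.07      ] [ 0.00126084 -0.00197969  0.12875602]
[275.1, 189.0] 0.89 [0.48465787 0.2752907  0.015     ]
```

```bash
python3 -m creep '[[[0.0015,-0.001,0.04,0,0,0],[0,0,0.045,0,0,0],[0,0,0.04,0,0,0],[0,0,0.02,0,0,0],[0,0,0.0075,0,0,0],[0,0,0,0,0,0],[0,0,0,0,0,0]]]' && python3 -m creep '[[[0,0,0,0,0,0],[0,0,0,0,0,0],[0,0,0,0,0,0],[0,0,0,0,0,0]]]' 0 && python3 -m creep '[[[0,0,-0.04,0,0,0],[0,0,-0.055,0,0,0],[0,0,-0.055,0,0,0],[0,0,0,0,0,0]]]'; python3 -c "
from h import *
R,p=pose(arm.sense()); print(p, R.T@(np.array([.4981,-.2109,.197])-p), R.T@(np.array([.486,-.256,.2])-p))"
```

```text
clock: 12.95
tcp_pos: [0.4904, 0.2759, 0.0484]
tcp_rot: [3.14, -0.001, 1.308]
force: [0.0, -1.5, 0.4]
gripper_width: 0.0342
finger_force: 0.0
clock: 13.45
tcp_pos: [0.4902, 0.2762, 0.0483]
tcp_rot: [3.141, -0.001, 1.309]
force: [-1.4, -0.6, 7.4]
gripper_width: 0.0121
finger_force: 58.5
clock: 13.95
tcp_pos: [0.4921, 0.2774, 0.2021]
tcp_rot: [3.136, -0.007, 1.309]
force: [0.1, -0.4, -1.6]
gripper_width: 0.0115
finger_force: 58.9
[0.49211792 0.27737033 0.20213416] [-0.47006408  0.13229977  0.00256746] [-0.51673634  0.13232105 -0.00076717]
```

```bash
python3 -m creep '[[[-0.0574,0.0147,0,0,0,0],[-0.0574,0.0147,0,0,0,0],[-0.0574,0.0147,0,0,0,0],[-0.0574,0.0147,0,0,0,0],[-0.0574,0.0147,0,0,0,0],[-0.0574,0.0147,0,0,0,0],[-0.0574,0.0147,0,0,0,0],[-0.0574,0.0147,0,0,0,0],[-0.0574,0.0147,0,0,0,0],[0,0,0,0,0,0],[0,0,0,0,0,0]]]'; python3 - <<'E'
from h import *
C=cam('wrist'); R,p=pose(arm.sense()); print(p)
cv2.imwrite('pics/w4.png',C['im'])
cv2.imwrite('pics/w4c.png',cv2.resize(C['im'][130:280,215:365],None,fx=4,fy=4,interpolation=cv2.INTER_CUBIC))
for r in arm.tip_of('wrist','well_short')[:2]: print(r['xy'],r['score'],well(C,r['xy'],R,p))
for r in arm.tip_of('wrist','pin_short')[:2]: print(r['xy'],r['score'],well(C,r['xy'],R,p,p[2]-.0333))
E
```

```text
clock: 15.32
tcp_pos: [0.483, -0.2568, 0.1962]
tcp_rot: [-3.14, -0.001, 1.309]
force: [-0.4, 0.8, -1.5]
gripper_width: 0.0118
finger_force: 58.8
[ 0.48332427 -0.25590946  0.19639453]
[280.0, 144.5] 0.66 [ 4.83695035e-02 -1.22121813e-04  1.41436405e-01]
[279.8, 243.4] 0.6 [-0.00220926 -0.0001135   0.03329837]
```

View pics/w4c.png

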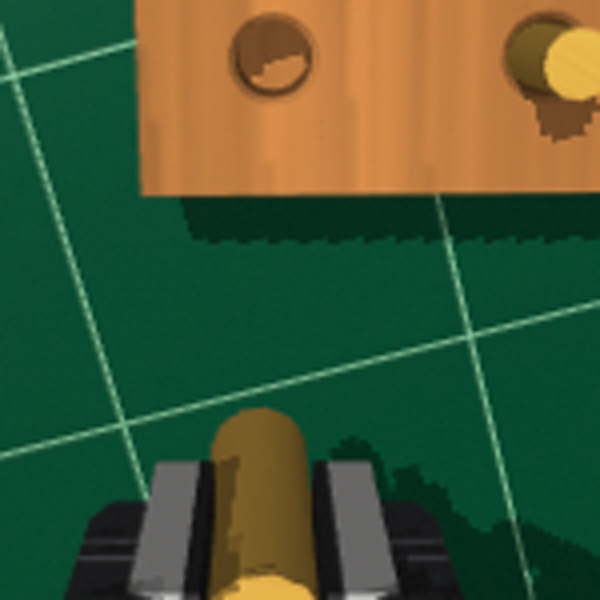

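The crop shows the short well's mouth at about (283,143.8) and the short pin's foot rim at (280,232). The long pin stands in its well.

```bash
python3 - <<'E'
from h import *
C=cam('wrist'); R,p=pose(arm.sense()); print(p)
w=well(C,(283,143.75),R,p); f=well(C,(280,232),R,p,p[2]-.0333)-[.007,0,0]
print(w,f,w-f,'nominal',R.T@(np.array([.4981,-.2109,.1])-p), p[2]-.0333-.055)
E
```

```text
[ 0.48384717 -0.2557893   0.19701932]
[0.05007336 0.00238142 0.14204956] [-1.08390996e-03 -1.42460154e-05  3.33037359e-02] [0.05115727 0.00239567 0.10874583] nominal [0.04698223 0.00231657 0.09704764] 0.10871931950502656
```

```bash
python3 -m creep '[[[0.0505,0.0024,0,0,0,0],[0,0,0.045,0,0,0],[0,0,0.04,0,0,0],[0,0,0.018,0,0,0],[0,0,0,0,0,0],[0,0,0,0,0,0]]]' && python3 -m creep '[[[0,0,0.004,0,0,0],[0,0,0.004,0,0,0],[0,0,0.003,0,0,0],[0,0,0,0,0,0],[0,0,0,0,0,0]]]'
```

```text
clock: 16.27
tcp_pos: [0.4998, -0.2091, 0.0952]
tcp_rot: [3.14, -0.0, 1.31]
force: [0.6, 0.2, -0.2]
gripper_width: 0.0119
finger_force: 58.9
clock: 16.9
tcp_pos: [0.499, -0.2094, 0.0833]
tcp_rot: [3.142, 0.0, 1.309]
force: [0.9, -0.4, -0.5]
gripper_width: 0.0116
finger_force: 58.9
```

```bash
python3 -m creep '[[[0,0,0.008,0,0,0],[0,0,0.007,0,0,0],[0,0,0.003,0,0,0],[0,0,0,0,0,0],[0,0,0,0,0,0]]]' && python3 -m creep '[[[0,0,0,0,0,0],[0,0,0,0,0,0],[0,0,0,0,0,0],[0,0,-0.02,0,0,0],[0,0,-0.05,0,0,0],[0,0,-0.06,0,0,0],[0,0,-0.005,0,0,0],[0,0,0,0,0,0],[0,0,0,0,0,0]]]' 0.4; python3 - <<'E'
from h import *
C=cam('wrist'); s=arm.sense(); R,p=pose(s)
cv2.imwrite('pics/w5.png',C['im']); print(p)
print('expect short top',proj(C,(.499,-.2094,.085)),'long top',proj(C,(.5561,-.2264,.085)))
for q in ['pin_short','pin_long','knob','slide_top']:
  for r in arm.tip_of('wrist',q)[:2]: print(q,r['xy'],r['score'],at_z(C,r['xy'],dict(pin_short=.03,pin_long=.01,knob=.112,slide_top=.08)[q]).round(4))
  for r in arm.regions_of('wrist',q)[:2]:
    ys,xs=np.nonzero(r['pixels']); print(' reg',r['xy'],r['score'],xs.min(),xs.max(),ys.min(),ys.max())
E
```

```text
clock: 17.52
tcp_pos: [0.4991, -0.2094, 0.0654]
tcp_rot: [3.141, 0.0, 1.309]
force: [-0.5, -0.3, -0.2]
gripper_width: 0.0119
finger_force: 58.9
clock: 18.65
tcp_pos: [0.4979, -0.2089, 0.1987]
tcp_rot: [-3.139, -0.0, 1.309]
force: [-0.6, 0.5, -0.1]
gripper_width: 0.0344
finger_force: 0.0
[ 0.49794245 -0.20897089  0.19864097]
expect short top [281.79484627 207.15564953] long top [353.34919849 209.14655802]
pin_short [337.0, 191.2] 0.71 [ 0.5528 -0.2215  0.03  ]
pin_short [281.2, 194.0] 0.57 [ 0.4983 -0.2099  0.03  ]
 reg [281.5, 204.0] 0.6 274 289 191 215
pin_long [335.0, 188.6] 0.89 [ 0.5537 -0.2231  0.01  ]
 reg [349.6, 203.4] 0.57 337 361 190 215
knob [461.0, 68.4] 0.77 [ 0.639  -0.1419  0.112 ]
 reg [459.7, 69.6] 0.65 431 491 45 92
slide_top [438.7, 78.3] 0.72 [ 0.6394 -0.1439  0.08  ]
 reg [347.0, 78.2] 0.75 246 490 0 169
 reg [350.1, 203.2] 0.57 337 360 190 214
```

View pics/w5.png

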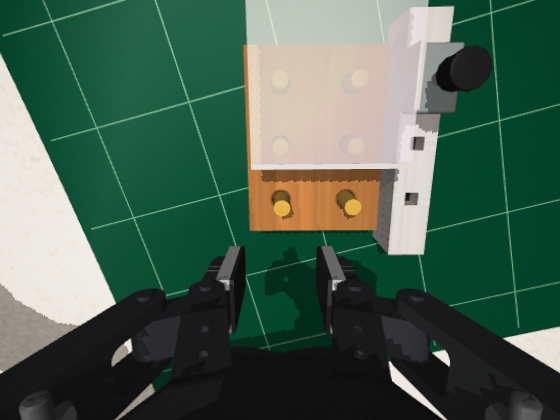

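Both pins are seated, with tops at (282,208) and (353,207) as predicted, and the knob's top is at (467,68). I need the fingers to close along the rail, so that they clear the cover, which means turning the tool 90°.

```bash
python3 -c "
from h import *
s=arm.sense(); R,p=pose(s); print(np.round(s['joints'],3)); print(R.T@(np.array([.640,-.144,.2])-p))
for q,z in dict(knob=.112,slide_top=.08).items():
  for c in ['scene','side']:
    C=cam(c)
    for r in arm.tip_of(c,q)[:1]: print(c,q,r['score'],at_z(C,r['xy'],z).round(4))"
```

```text
[ 0.075  0.294  0.251  1.923 -0.09   0.935  0.107]
[9.97468944e-02 1.19338867e-01 7.47590719e-05]
scene knob 0.61 [ 0.656  -0.1546  0.112 ]
side knob 0.44 [ 0.6473 -0.142   0.112 ]
scene slide_top 0.69 [ 0.6345 -0.14    0.08  ]
side slide_top 0.69 [ 0.6392 -0.1442  0.08  ]
```

```bash
python3 -m creep '[[[0.0333,0.0398,0,0,0,0],[0.0333,0.0398,0,0,0,0],[0.0333,0.0398,0,0,0,0],[0,0,0,0,0,0.1745],[0,0,0,0,0,0.1745],[0,0,0,0,0,0.1745],[0,0,0,0,0,0.1745],[0,0,0,0,0,0.1745],[0,0,0,0,0,0.1745],[0,0,0,0,0,0.1745],[0,0,0,0,0,0.1745],[0,0,0,0,0,0.1745]]]' 0.6 && python3 -m creep '[[[0,0,0,0,0,0],[0,0,0,0,0,0]]]'; python3 - <<'E'
from h import *
C=cam('wrist'); s=arm.sense(); R,p=pose(s); print(np.round(s['joints'],3),p,s['tcp_rot'])
cv2.imwrite('pics/w6.png',C['im']); print(R.T@(np.array([.640,-.144,.092])-p))
print('expect top',proj(C,(.640,-.144,.124)))
for q in ['knob','slide_top']:
  for r in arm.tip_of('wrist',q)[:2]: print(q,r['xy'],r['score'],at_z(C,r['xy'],dict(knob=.112,slide_top=.08)[q]).round(4))
E
```

```text
clock: 21.0
tcp_pos: [0.6402, -0.1436, 0.2002]
tcp_rot: [-3.141, 0.0, -0.267]
force: [0.3, 0.0, -0.6]
gripper_width: 0.0509
finger_force: 0.0
clock: 21.25
tcp_pos: [0.6402, -0.1437, 0.2002]
tcp_rot: [3.142, 0.0, -0.258]
force: [0.0, 0.7, 1.4]
gripper_width: 0.051
finger_force: 0.0
[-0.285  0.53   0.589  1.665 -0.33   1.048 -1.423] [ 0.64016321 -0.14375156  0.20028578] [-3.14147540e+00  3.45778761e-05 -2.58908254e-01]
[-9.04202512e-05  2.94647120e-04  1.08285751e-01]
expect top [282.02920911 219.37009335]
knob [281.4, 214.7] 0.82 [ 0.6402 -0.1436  0.112 ]
slide_top [284.4, 204.1] 0.77 [ 0.6397 -0.1463  0.08  ]
slide_top [382.0, 261.4] 0.71 [ 0.5665 -0.2172  0.08  ]
```

View pics/w6.png

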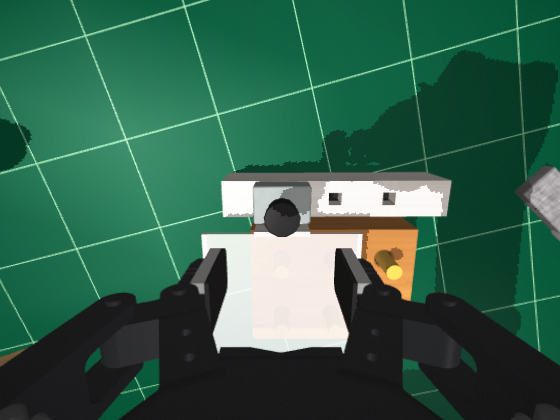

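The knob's top is at (282,217), centred under the tool, and the rail holes run to the right, which is tool +y. I'll descend and grip.

```bash
python3 -m creep '[[[0,0,0.035,0,0,0],[0,0,0.04,0,0,0],[0,0,0.025,0,0,0],[0,0,0.0085,0,0,0],[0,0,0,0,0,0],[0,0,0,0,0,0]]]' && python3 -m creep '[[[0,0,0,0,0,0],[0,0,0,0,0,0],[0,0,0,0,0,0],[0,0,0,0,0,0],[0,0,0,0,0,0]]]' 0
```

```text
clock: 22.15
tcp_pos: [0.6411, -0.1441, 0.0932]
tcp_rot: [-3.141, -0.002, -0.262]
force: [0.2, 0.8, 0.6]
gripper_width: 0.0514
finger_force: 0.0
clock: 22.78
tcp_pos: [0.6408, -0.144, 0.093]
tcp_rot: [-3.141, -0.002, -0.262]
force: [-1.6, 0.8, 6.4]
gripper_width: 0.0242
finger_force: 58.4
```

```bash
python3 -m creep '[[[0,0,-0.006,0,0,0],[0,0,-0.006,0,0,0],[0,0,-0.005,0,0,0],[0,0,0,0,0,0],[0,0,0,0,0,0],[0,0,0,0,0,0]]]'
```

```text
clock: 23.52
tcp_pos: [0.6404, -0.1439, 0.1086]
tcp_rot: [3.141, -0.001, -0.262]
force: [5.4, -2.2, -7.7]
gripper_width: 0.0241
finger_force: 59.1
```

```bash
python3 -m creep '[[[0,0.008,0,0,0,0],[0,0.012,0,0,0,0],[0,0.012,0,0,0,0],[0,0.01,0,0,0,0],[0,0.008,0,0,0,0],[0,0,0,0,0,0],[0,0,0,0,0,0],[0,0,0,0,0,0]]]'; python3 - <<'E'
from h import *
R,p=pose(arm.sense()); print(R.T@(p-np.array([.6408,-.1440,.093])))
E
```

```text
clock: 24.52
tcp_pos: [0.6277, -0.1925, 0.1087]
tcp_rot: [3.141, -0.001, -0.262]
force: [5.6, -3.2, -7.5]
gripper_width: 0.0245
finger_force: 59.2
[-2.99493494e-05  5.02694598e-02 -1.57032723e-02]
```

```bash
python3 -m creep '[[[0,0,0.005,0,0,0],[0,0,0.005,0,0,0],[0,0,0.004,0,0,0],[0,0,0.0025,0,0,0],[0,0,0,0,0,0],[0,0,0,0,0,0],[0,0,0,0,0,0],[0,0,0,0,0,0]]]'
```

```text
clock: 25.52
tcp_pos: [0.6279, -0.1925, 0.093]
tcp_rot: [3.141, -0.002, -0.262]
force: [3.8, -2.7, 4.5]
gripper_width: 0.0243
finger_force: 59.8
```

```bash
python3 -m creep '[[[0,0,0.001,0,0,0],[0,0,0,0,0,0],[0,0,0,0,0,0]]]'; python3 - <<'E'
from h import *
R,p=pose(arm.sense()); print(R.T@(p-np.array([.6408,-.1440,.093])))
C=cam('wrist')
for c in ['scene','side']:
    C=cam(c)
    for q,z in dict(slide_top=.08,knob=.112,pin_short=.03,pin_long=.01).items():
        for r in arm.tip_of(c,q)[:2]: print(c,q,round(r['score'],2),at_z(C,r['xy'],z).round(4))
E
```

```text
clock: 25.9
tcp_pos: [0.628, -0.1925, 0.0929]
tcp_rot: [-3.141, -0.002, -0.262]
force: [0.7, -1.3, 11.7]
gripper_width: 0.0243
finger_force: 60.3
[2.24192512e-04 5.02020695e-02 7.04795951e-05]
scene slide_top 0.75 [ 0.6218 -0.1852  0.08  ]
scene knob 0.66 [ 0.6158 -0.2001  0.112 ]
scene pin_short 0.49 [ 0.5491 -0.1689  0.03  ]
side slide_top 0.64 [ 0.6295 -0.1908  0.08  ]
side knob 0.49 [ 0.6305 -0.1895  0.112 ]
```

```bash
python3 -c "
from bench import arm
print(arm.hand_in())"
```

```text
the job is handed in; nothing more can be done
None
```

I put both pins in their own wells, moved the slide 50.2 mm along to the next hole with the lock pin bottomed there, and handed the job in still gripping the knob at about 60 N, at about 26 s; no verdict came back.

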